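Isolate the test enclosure and hold its hood at the balance point

TASK

I have to reach the board in the bench test enclosure with both hands: first turn the isolator handle a quarter turn counter-clockwise, from its on detent fully home to its off detent, and only after that take the hood by its bar handle and swing it up smoothly to its over-centre balance point, where it wants to fall neither shut nor back. The hood has no stay, so never fling it, drop it or let it go well over towards the back, and leave the isolator off and the other things on the bench where they are. Finish while still gripping the bar, holding the hood steady at its balance point: do not let go.

Things in the scene. Friction and masses are not known exactly. Their poses are not given: they have to be found in the camera images.
- testbox: Bench test enclosure, fixed to the bench: a low grey steel plinth 200 mm deep (its x), 400 mm wide (y), 70 mm high, with a clear hood on its top towards its -y side and the isolator towards its +y side. Origin: centre of its underside, on the bench. x points from its front (robot's side) to its back, y to its left, z up. Its place varies by 7 x 26 cm, its yaw by 17 degrees either way.
- isolator_grip (a point): Isolator switch: black bar handle 64 mm long, 14 thick, 34 high on a round collar (50 mm dia.) and a square grey plate on the plinth's left. The point is on its upright turning axis, 20 mm above the collar, 14 mm below the bar's top, 108 mm above the bench; its x axis runs along the bar. It is 5 mm front of the plinth's centre and 132 mm to the left; the hood's side is 66 mm away.
- isolator (a joint): Angle of the isolator handle, rad, growing counter-clockwise seen from above: 0 = on (bar along the plinth's x, front to back; starts here), 1.571 = off (bar along the plinth's y, across). Stops at both ends. A sprung detent pulls it to the nearer end: once past the middle (0.785) it snaps home by itself when released. Turning it takes at most about 0.3 N m.
- hood_bar (a point): The hood's handle: a level round steel bar, 12 mm diameter, 120 mm long along its y (parallel to the hinge), a post at each end (free span 105 mm). Origin: middle of the bar. Turns with the hood. Hood shut: bar 102 mm above the bench, 25 mm in front of the plinth's front, 34 mm clear between bar and hood, only the bench below. The bar can turn between gripper pads as the hood swings.
- hood_hinge (a point): Middle of the hood's level hinge line, at the hood's rear lower edge, 74 mm above the bench; its axis is parallel to the plinth's y. With the hood shut, the middle of the bar lies 212 mm in front of it (plinth's x) and 28 mm above it.
- hood (a joint): Opening of the hood, rad: 0 = shut (starts here), growing as its front swings up and back; stop at 1.95. Hood 174 deep x 250 wide x 55 mm high, clear, aluminium front, 0.45 to 0.7 kg. Hinge nearly frictionless, no stay: it balances at 1.28 (73 degrees), below that falls shut, above it falls back. At balance the bar's middle is 34 mm to the front of the hinge line and 211 mm above it.
- multimeter: Bystander: a grey hand multimeter lying flat, 165 x 82 x 36 mm (47 mm with its dial), on the bench to the enclosure's right. Origin: centre of its underside.
- bottle: Bystander: a white plastic bottle, 64 mm diameter, 170 mm high, standing on the bench to the enclosure's left. Origin: centre of its underside.
- solder_reel: Bystander: a metal reel, 68 mm diameter, 50 mm high, standing on the bench beyond the enclosure's right front corner. Origin: centre of its underside.
- screwdriver: Bystander: a screwdriver with a black handle lying on the bench in front of the enclosure, left of its middle. Origin: under its middle.

How it is judged:
By the outcome, as a careful person would: the job done as asked, in the order asked, and still so for the second after the job is handed in, while the arm keeps its last pose, push and grip.
It also fails if it takes over 51 s, if anything falls off the work surface, if the arm or the gripper's body presses on something with over 40 N, if the wrist force passes 120 N, or if a joint passes its speed limit or range.

ROBOT

A 6-joint arm with a two-finger parallel gripper is mounted at the origin on the work surface. World frame = base frame: x ahead of the robot, y to its left, z up, the work surface at z = 0. Lengths are in m, angles in rad, forces in N, time in s.
With the tool pointing down it reaches from about 0.35 to 0.775 m from the base axis. Payload 7.3 kg.
Tool frame: the origin (TCP) lies at the very end of the fingers, on their centre line; the grasp point (between the pads) lies 19 mm behind it; x points along the fingers, y is the direction in which the jaws open and shut, and the axes are right-handed (so a half turn about x gives the same grasp; the last joint's range is limited). The gripper opens to 92 mm and grips with 3 to 60 N. Pads are 19 mm wide; open, the fingers measure 130 mm over their backs; the gripper's body (75 mm by 190 mm) begins 47 mm behind the grasp point.
Start: joints at [-1.338, 0.342, 1.524, -0, 1.275, -0.146], TCP at [0.194, -0.488, 0.197] pointing down, gripper open.
Joint ranges: [-2.53, 2.53], [-0.77, 2.02], [0.04, 2.7], [-1, 4.14], [0.28, 2.66], [-3.11, 3.11]. Speed limits (rad/s): [2.57, 2.57, 3.14, 3.14, 3.14, 3.14].

INTERFACE

Orientations are given as [roll, pitch, yaw] about the fixed x, y, z axes, in that order (R = Rz(yaw) Ry(pitch) Rx(roll)).
In Python, from cell import observe, vision, job gives the robot as it stands.
- The arm moves only by the tool send_rows, never from a script. Its argument "motion" is a list of rows, each an object with "hand": the opening, from -1 (shut) to 1 (fully open), so that 0 is half open; "slide": the shift along the tool's x, y, z in mm, a list of three; "spin": the turn about the tool's x in rad. In form: [{"hand": hand, "slide": [tx, ty, tz], "spin": spin}, ...]. A call has 1 to 8 rows; each row shifts and turns the pose as measured when the row begins, along the tool's axes as they then stand; what a row does not reach is not made up. A row lasts 1/10 s, in which the tool goes at most 50 mm and 8.59 degrees, less where a joint would pass 70% of its speed; a pose out of reach is approached as far as the arm can. A call with a gripper value outside its range is refused whole. The fingers move at their own pace and stop on an object; "grip_force" is the grip in N (left out, the last holds). Time passes only in rows, so rows that do not move let the fingers close. It gives the time, the measured TCP pose, the force and the opening at its end, in the units of the state.
- observe(): the state, without advancing time (a new reading comes with each control period).
- vision.read_camera(name): name is "scene" or "top"; returns a dict with "pixels" (384x512x3 uint8, blue, green, red), "range_z" (384x512 float32, m along the optical axis (not along the pixel's ray), 0 where there is no reading), "fx", "fy", "cx", "cy" (pixels), "world_from_camera" (4x4, takes a point from camera to world coordinates). Camera axes: x right, y down, z forward; pixel columns grow to the right and rows downward; lengths in m; the calibration is good to about 2 mm. A picture is of the moment at which its call begins.
- job.hand_in(): hands the job in, once; it reports no verdict.
Trained networks look in a picture, given as the dict that the camera call returned (one of the last four; its "shot" number tells which), for a name from the list of things; names that differ only in an ending like _2 or _b are one class to them, and where a whole thing is asked for, a point or a joint stands for the part that bears it (a point fixed in the world has none). Each returns a list of dicts, best first, with "conf" (0 to 1); they miss things now and then, are a little off and sometimes report something else, mostly with a low value. They report only what shows in the picture. A call takes as long as a camera call.
- vision.search_frame(picture, thing): "uv" ([column, row] in pixels, amid what is visible of it).
- vision.cut_out(picture, thing): "mask" (384x512 bool, what is visible of it) and "uv" ([column, row] in pixels, amid what is visible of it).
The state is a dict: "time": time; "qpos": joint angles; "qvel": joint speeds; "joint_efforts": joint torques, N m; "tool_pos": TCP position; "tool_rot": TCP orientation; "contact_force": force on the tool from outside, world axes, zero at the start; "torque": the same for the moment, N m; "opening": finger opening in m.
Only numpy, scipy, OpenCV 4.12 (cv2) and the standard library are available. Lean on these libraries where they do the work, as an engineer would, in place of code of your own. Each camera call takes 0.05 s, during which the arm holds its last target.

## Working session

There is one attempt and no reset: what is moved stays moved. The work goes in short steps, Python scripts to look and compute and a tool call to move; the robot and the scene stay as the last step left them, time stands still between calls to the robot, and variables do not carry over. Pictures are saved under pics/ and viewed, and the job is handed in when it is done.

Besides the shell and the picture viewer there is one more tool, called after ">>>" in YAML: its name, and indented under it one key for each argument. send_rows: Moves the arm, as the interface text tells. Its arguments: {"type":"object","properties":{"motion":{"type":"array","items":{"type":"object","properties":{"hand":{"type":"number"},"slide":{"type":"array","items":{"type":"number"}},"spin":{"type":"number"}}}},"grip_force":{"type":"number"}},"required":["motion"]}

```bash
ls; mkdir -p pics; python3 - <<'E'
from cell import observe, vision, job
import cv2,numpy as np
print(observe())
for n in ["scene","top"]:
    p=vision.read_camera(n); cv2.imwrite(f"pics/{n}0.png",p["pixels"])
    np.save(f"pics/{n}0.npy",p["range_z"])
    print(n,p["fx"],p["fy"],p["cx"],p["cy"]); print(np.round(p["world_from_camera"],4))
    for t in ["testbox","isolator_grip","hood_bar","hood","multimeter","bottle","solder_reel","screwdriver"]:
        r=vision.search_frame(p,t)
        print(t,[(np.round(q["uv"]),round(q["conf"],2)) for q in r[:2]])
E
```

```text
pics
{'time': 0.0, 'qpos': array([-1.33802819e+00,  3.42710706e-01,  1.52499256e+00, -2.82940571e-06,
        1.27537499e+00, -1.46000871e-01]), 'qvel': array([ 2.06528955e-03,  5.68587232e-04, -2.86769009e-04,  3.51497181e-04,
        1.66989822e-03, -3.33770825e-05]), 'joint_efforts': array([-1.19395327e-04, -4.31243598e+01, -2.44213468e+01,  7.15467031e-02,
        5.58741507e-02, -1.32240607e-04]), 'tool_pos': array([ 0.1940516 , -0.4873558 ,  0.19675976]), 'tool_rot': array([-1.71497598,  1.56931072,  1.80538651]), 'contact_force': array([0.12030339, 0.02270602, 0.29518306]), 'torque': array([ 0.00834569, -0.05037348, -0.01790859]), 'opening': 0.09189675526160787}
scene 440.38018537101607 440.38018537101607 255.48217073928538 183.4647846147362
[[-0.4786  0.6039 -0.6374  1.2673]
 [ 0.8779  0.3438 -0.3334  0.4138]
 [ 0.0178 -0.7191 -0.6947  0.8682]
 [ 0.      0.      0.      1.    ]]
testbox [(array([273., 206.]), 0.8), (array([330., 188.]), 0.3)]
isolator_grip [(array([327., 212.]), 0.72)]
hood_bar [(array([253., 191.]), 0.83), (array([273., 205.]), 0.65)]
hood [(array([251., 188.]), 0.79)]
multimeter [(array([159., 192.]), 0.94)]
bottle [(array([416., 250.]), 0.62)]
solder_reel [(array([200., 155.]), 0.85), (array([416., 248.]), 0.23)]
screwdriver [(array([332., 187.]), 0.77)]
top 437.61418970886854 437.61418970886854 257.33361519881936 194.56243571472024
[[ 0.0159 -0.9891  0.1466  0.3518]
 [-0.9999 -0.0166 -0.0035  0.0431]
 [ 0.0059 -0.1465 -0.9892  1.4229]
 [ 0.      0.      0.      1.    ]]
testbox [(array([237., 191.]), 0.56), (array([194., 194.]), 0.23)]
isolator_grip [(array([193., 193.]), 0.74)]
hood_bar [(array([256., 185.]), 0.69)]
hood [(array([256., 185.]), 0.87)]
multimeter [(array([331., 171.]), 0.89), (array([192., 193.]), 0.31)]
bottle [(array([128., 193.]), 0.87), (array([255., 187.]), 0.6)]
solder_reel [(array([324., 220.]), 0.63)]
screwdriver [(array([208., 244.]), 0.6)]
```

View pics/scene0.png

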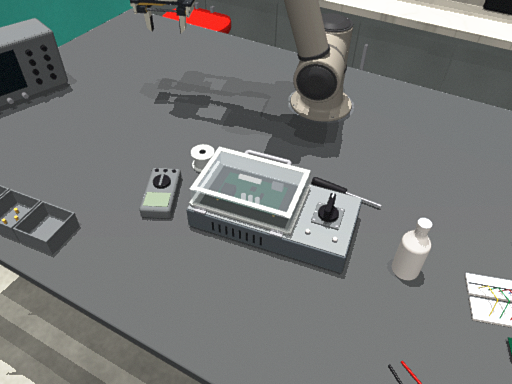

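View pics/top0.png

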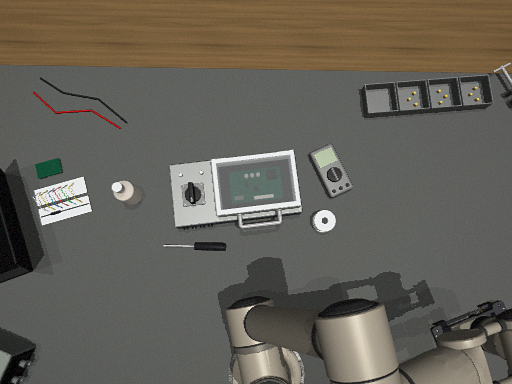

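```bash
cat > h.py <<'E'
import numpy as np,cv2
from scipy.spatial.transform import Rotation as R
def cloud(p):
    z=p["range_z"]; v,u=np.mgrid[:z.shape[0],:z.shape[1]]
    c=np.stack([(u-p["cx"])/p["fx"]*z,(v-p["cy"])/p["fy"]*z,z,np.ones_like(z)],-1)
    w=(c@p["world_from_camera"].T)[...,:3]; w[z<=0]=np.nan
    return w
E
python3 - <<'E'
from h import *
from cell import observe, vision
for n in ["top","scene"]:
    p=vision.read_camera(n); w=cloud(p)
    for t in ["testbox","isolator_grip","hood_bar","multimeter","bottle","solder_reel","screwdriver"]:
        for q in vision.cut_out(p,t)[:1]:
            m=q["mask"]; pts=w[m]; pts=pts[~np.isnan(pts[:,0])]
            print(n,t,round(q["conf"],2),m.sum(),"med",np.round(np.median(pts,0),3),"lo",np.round(np.percentile(pts,3,axis=0),3),"hi",np.round(np.percentile(pts,97,axis=0),3))
    # plinth top at z~.07
    s=(abs(w[...,2]-.07)<.005)
    x=w[s]; x=x[(x[:,0]>.3)&(x[:,0]<.8)]
    r=cv2.minAreaRect(x[:,:2].astype(np.float32)*1000); print(n,"z.07 rect",r,len(x))
    b=w[(w[...,2]>.132-.024)&(w[...,2]<.126)&(w[...,0]>.3)]
    print(len(b))
    np.save(f"pics/{n}_w.npy",w)
    cv2.imwrite(f"pics/{n}_z.png",cv2.resize((np.clip(np.nan_to_num(w[120:280,100:360,2])/.2,0,1)*255).astype(np.uint8),None,fx=3,fy=3,interpolation=0))
    cv2.imwrite(f"pics/{n}_c.png",cv2.resize(p["pixels"][120:280,100:360],None,fx=3,fy=3,interpolation=cv2.INTER_CUBIC))
E
```

```text
top testbox 0.74 1346 med [ 0.637 -0.198  0.036] lo [ 0.565 -0.257  0.002] hi [ 0.712 -0.142  0.048]
top isolator_grip 0.8 229 med [0.548 0.234 0.094] lo [0.521 0.217 0.081] hi [0.573 0.257 0.125]
top hood_bar 0.75 5045 med [0.573 0.045 0.129] lo [ 0.467 -0.071  0.104] hi [0.663 0.163 0.134]
top multimeter 0.89 1253 med [ 0.64  -0.196  0.036] lo [ 0.567 -0.25   0.024] hi [ 0.711 -0.141  0.048]
top bottle 0.55 527 med [0.547 0.433 0.113] lo [0.524 0.416 0.014] hi [0.579 0.462 0.172]
top solder_reel 0.72 432 med [ 0.475 -0.171  0.049] lo [ 0.447 -0.204 -0.001] hi [ 0.506 -0.142  0.055]
top screwdriver 0.87 244 med [0.391 0.181 0.023] lo [0.38  0.139 0.002] hi [0.404 0.31  0.029]
top z.07 rect ((501.48876953125, 369.4149169921875), (317.1990051269531, 936.4049682617188), 4.801347732543945) 2536
1033
scene testbox 0.71 7155 med [0.607 0.055 0.128] lo [ 0.477 -0.07   0.079] hi [0.677 0.171 0.131]
scene isolator_grip 0.72 380 med [0.557 0.241 0.09 ] lo [0.525 0.215 0.077] hi [0.581 0.259 0.123]
scene hood_bar 0.66 7164 med [0.607 0.056 0.128] lo [ 0.471 -0.07   0.079] hi [0.677 0.171 0.131]
scene multimeter 0.73 415 med [ 0.49  -0.173  0.048] lo [ 0.45  -0.202  0.003] hi [ 0.508 -0.148  0.052]
scene bottle 0.69 1627 med [0.574 0.445 0.093] lo [0.54  0.416 0.   ] hi [0.585 0.475 0.169]
scene solder_reel 0.69 451 med [ 0.489 -0.173  0.048] lo [ 0.448 -0.206  0.002] hi [ 0.508 -0.147  0.053]
scene screwdriver 0.71 249 med [0.397 0.183 0.022] lo [0.386 0.14  0.011] hi [0.405 0.236 0.027]
scene z.07 rect ((545.3734741210938, -214.4873046875), (1379.259765625, 274.2185974121094), 85.1299057006836) 3749
1511
```

```bash
python3 - <<'E'
from h import *
for n in ["top","scene"]:
    w=np.load(f"pics/{n}_w.npy"); X=w.reshape(-1,3); X=X[~np.isnan(X[:,0])]
    box=(X[:,0]>.38)&(X[:,0]<.75)&(X[:,1]>-.12)&(X[:,1]<.32)
    def rect(lo,hi,extra=None):
        m=box&(X[:,2]>lo)&(X[:,2]<hi)
        if extra is not None: m&=extra
        a=X[m]
        if len(a)<5: print("few");return a
        r=cv2.minAreaRect((a[:,:2]*1000).astype(np.float32)); print(n,lo,hi,len(a),np.round(r[0],1),np.round(r[1],1),round(r[2],2)); return a
    rect(.124,.137,X[:,1]<.185)   # hood top
    rect(.064,.078)   # plinth top
    a=rect(.110,.128,(X[:,1]>.19)) # isolator bar top
    if len(a)>5: print(a[:,:2].mean(0), a[:,2].max(), np.linalg.svd(a[:,:2]-a[:,:2].mean(0))[2][0])
    b=rect(.094,.112,(X[:,0]<.468)&(X[:,1]<.15))
    if len(b)>5:
        b=b[b[:,2]>.1] ;print(np.c_[b[np.argsort(b[:,1])]][::6].round(3))
E
```

```text
top 0.124 0.137 4498 [581.3  44.5] [170.9 250.1] 7.79
top 0.064 0.078 2714 [572.6 108.9] [200.8 399.2] 7.8
top 0.11 0.128 106 [549.2 238.9] [62.3 14.7] 7.69
[0.54944087 0.2381798 ] 0.1277368437707811 [-0.9885849  -0.15066483]
top 0.094 0.112 172 [456.2  28.8] [ 21.3 127. ] 0.97
[[ 0.468 -0.034  0.106]
 [ 0.467 -0.028  0.109]
 [ 0.458 -0.019  0.103]
 [ 0.461 -0.016  0.106]
 [ 0.458 -0.01   0.104]
 [ 0.464 -0.007  0.107]
 [ 0.458 -0.001  0.105]
 [ 0.458  0.002  0.106]
 [ 0.458  0.008  0.106]
 [ 0.457  0.011  0.111]
 [ 0.461  0.017  0.106]
 [ 0.46   0.02   0.109]
 [ 0.454  0.026  0.11 ]
 [ 0.454  0.032  0.106]
 [ 0.451  0.038  0.108]
 [ 0.46   0.041  0.107]
 [ 0.457  0.047  0.109]
 [ 0.448  0.053  0.11 ]
 [ 0.454  0.056  0.102]
 [ 0.448  0.062  0.101]
 [ 0.454  0.065  0.106]
 [ 0.448  0.071  0.105]
 [ 0.454  0.074  0.103]
 [ 0.445  0.08   0.104]
 [ 0.456  0.083  0.108]
 [ 0.453  0.086  0.109]
 [ 0.456  0.089  0.108]
 [ 0.454  0.092  0.105]]
scene 0.124 0.137 5106 [581.3  42.9] [176.3 251.2] 7.74
scene 0.064 0.078 3876 [573.2 107.6] [201.9 399.2] 7.87
scene 0.11 0.128 136 [549.7 237.7] [
[... 157 characters left out ...]
06]
 [ 0.468 -0.026  0.104]
 [ 0.466 -0.021  0.105]
 [ 0.459 -0.016  0.106]
 [ 0.466 -0.012  0.102]
 [ 0.459 -0.007  0.106]
 [ 0.466 -0.003  0.103]
 [ 0.468  0.001  0.102]
 [ 0.458  0.005  0.107]
 [ 0.459  0.009  0.106]
 [ 0.458  0.014  0.107]
 [ 0.459  0.018  0.106]
 [ 0.462  0.022  0.106]
 [ 0.458  0.026  0.105]
 [ 0.461  0.031  0.103]
 [ 0.458  0.035  0.109]
 [ 0.452  0.038  0.106]
 [ 0.459  0.042  0.106]
 [ 0.457  0.047  0.103]
 [ 0.45   0.052  0.106]
 [ 0.451  0.055  0.105]
 [ 0.448  0.06   0.105]
 [ 0.457  0.064  0.107]
 [ 0.452  0.068  0.108]
 [ 0.45   0.073  0.109]
 [ 0.456  0.076  0.101]
 [ 0.453  0.08   0.107]
 [ 0.461  0.084  0.105]
 [ 0.462  0.087  0.106]
 [ 0.45   0.091  0.103]]
```

View pics/top_c.png

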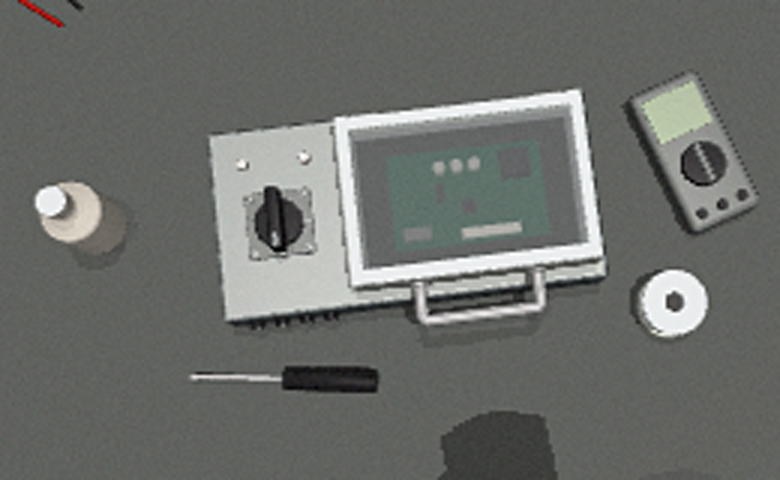

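View pics/scene_c.png

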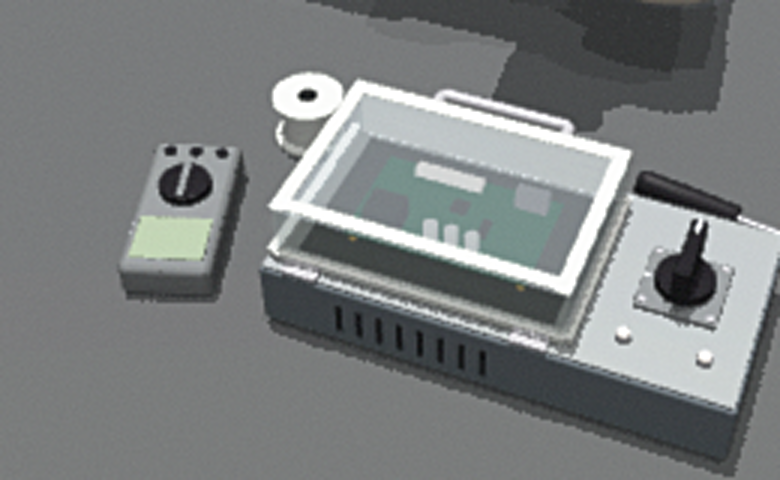

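```bash
cat >> h.py <<'E'
C=np.array([.573,.108]);YAW=np.deg2rad(7.8)
ex=np.array([np.cos(YAW),np.sin(YAW),0]);ey=np.array([-np.sin(YAW),np.cos(YAW),0])
def P(a,b,z): return np.r_[C,0]+a*ex+b*ey+[0,0,z]
ISO=P(-.005,.132,.108);BAR=P(-.125,-.059,.102);HIN=P(.087,-.059,.074)
def st(target=None):
    from cell import observe
    s=observe();M=R.from_euler("xyz",s["tool_rot"]).as_matrix()
    y=M[:,1];a=np.rad2deg(np.arctan2(y[1],y[0]))
    print("t",round(s["time"],2),"pos",np.round(s["tool_pos"]*1000,1),"toolx",np.round(M[:,0],3),"jaw az",round(a,2),"q",np.round(s["qpos"],2),"F",np.round(s["contact_force"],1),"T",np.round(s["torque"],2),"op",round(s["opening"]*1000,1))
    if target is not None: print("to go (tool mm)",np.round(M.T@(np.asarray(target)-s["tool_pos"])*1000,1))
    return s,M
E
python3 - <<'E'
from h import *
print(ISO,BAR,HIN)
st(ISO+[0,0,.1])
E
```

```text
[0.55013181 0.23810014 0.108     ] [0.45716374 0.03258143 0.102     ] [0.66720228 0.06135313 0.074     ]
t 1.7 pos [ 194.2 -487.8  197.4] toolx [-0. -0. -1.] jaw az -68.3 q [-1.34  0.34  1.52 -0.    1.28 -0.15] F [ 0.8 -0.1 -0.1] T [-0.04 -0.01  0.04] op 91.7
to go (tool mm) [ -10.6 -542.8 -599.2]
```

>>> send_rows:
  motion:
    - {"hand": 0.1,"slide": [-5,-15,-20],"spin": 0.12}
    - {"hand": 0.1,"slide": [-5,-25,-35],"spin": 0.12}
    - {"hand": 0.1,"slide": [-5,-30,-38],"spin": 0}
    - {"hand": 0.1,"slide": [-5,-30,-38],"spin": 0}
    - {"hand": 0.1,"slide": [-5,-30,-38],"spin": 0}
    - {"hand": 0.1,"slide": [0,-30,-38],"spin": 0}
    - {"hand": 0.1,"slide": [0,-30,-38],"spin": 0}
    - {"hand": 0.1,"slide": [0,-30,-38],"spin": 0}

```text
time: 2.5
tool_pos: [0.4427, -0.2222, 0.2234]
tool_rot: [1.995, 1.567, -1.029]
contact_force: [-0.2, -0.9, 0.5]
opening: 0.0501
```

```bash
python3 -c "
from h import *
st(ISO+[0,0,.1])"
```

```text
t 2.5 pos [ 442.7 -222.2  223.4] toolx [ 0.002 -0.003 -1.   ] jaw az -83.31 q [-0.62  0.27  1.56 -0.    1.31  0.84] F [-0.2 -0.9  0.5] T [-0.02 -0.   -0.02] op 50.1
to go (tool mm) [  14.1 -444.7 -160.2]
```

>>> send_rows:
  motion:
    - {"hand": 0.1,"slide": [0,-42,-16],"spin": -0.02}
    - {"hand": 0.1,"slide": [0,-42,-16],"spin": 0}
    - {"hand": 0.1,"slide": [0,-42,-16],"spin": 0}
    - {"hand": 0.1,"slide": [0,-42,-16],"spin": 0}
    - {"hand": 0.1,"slide": [0,-42,-16],"spin": 0}
    - {"hand": 0.1,"slide": [0,-42,-16],"spin": 0}
    - {"hand": 0.1,"slide": [0,-42,-16],"spin": 0}
    - {"hand": 0.1,"slide": [0,-42,-16],"spin": 0}

```text
time: 3.3
tool_pos: [0.5288, 0.1426, 0.2228]
tool_rot: [2.396, 1.564, -0.607]
contact_force: [1.0, -0.3, -0.3]
opening: 0.0504
```

```bash
python3 -c "
from h import *
st(ISO+[0,0,.1])"
```

```text
t 3.3 pos [528.8 142.6 222.8] toolx [ 0.006 -0.004 -1.   ] jaw az -82.08 q [ 0.13  0.36  1.42 -0.    1.35  1.56] F [ 1.  -0.3 -0.3] T [-0.06 -0.03 -0.02] op 50.4
to go (tool mm) [ 14.6 -91.7 -34.2]
```

>>> send_rows:
  motion:
    - {"hand": 0.1,"slide": [0,-40,-15],"spin": 0}
    - {"hand": 0.1,"slide": [0,-30,-11],"spin": 0}
    - {"hand": 0.1,"slide": [0,-12,-4],"spin": 0}
    - {"hand": 0.1,"slide": [0,-3,-1],"spin": 0}
    - {"hand": 0.1,"slide": [0,0,0],"spin": 0}

```text
time: 3.8
tool_pos: [0.5475, 0.2397, 0.2215]
tool_rot: [2.337, 1.564, -0.659]
contact_force: [0.4, -0.3, -0.7]
opening: 0.0505
```

```bash
python3 -c "
from h import *
st(ISO+[0,0,-.013])"
```

```text
t 3.8 pos [547.5 239.7 221.5] toolx [ 0.005 -0.004 -1.   ] jaw az -81.68 q [ 0.29  0.46  1.27 -0.01  1.4   1.71] F [ 0.4 -0.3 -0.7] T [-0.03  0.01 -0.01] op 50.5
to go (tool mm) [126.5   1.4  -1.8]
```

>>> send_rows:
  motion:
    - {"hand": 0.1,"slide": [25,0,-1],"spin": 0.01}
    - {"hand": 0.1,"slide": [30,0,-1],"spin": 0}
    - {"hand": 0.1,"slide": [25,0,0],"spin": 0}
    - {"hand": 0.1,"slide": [20,0,0],"spin": 0}
    - {"hand": 0.1,"slide": [5,0,0],"spin": 0}
    - {"hand": 0.1,"slide": [0,0,0],"spin": 0}

```text
time: 4.4
tool_pos: [0.5518, 0.2296, 0.1163]
tool_rot: [2.461, 1.56, -0.555]
contact_force: [-0.9, 0.7, -0.1]
opening: 0.0505
```

```bash
python3 - <<'E'
from h import *
from cell import vision
st(ISO+[0,0,-.013])
for n in ("scene","top"):
    p=vision.read_camera(n); q=p["pixels"][150:270,270:390] if n=="scene" else p["pixels"][140:240,140:240]
    cv2.imwrite(f"pics/{n}1.png",cv2.resize(q,None,fx=5,fy=5,interpolation=cv2.INTER_CUBIC))
E
```

```text
t 4.4 pos [551.8 229.6 116.3] toolx [ 0.009 -0.006 -1.   ] jaw az -82.84 q [ 0.27  0.54  1.44 -0.01  1.16  1.72] F [-0.9  0.7 -0.1] T [-0.03 -0.02 -0.01] op 50.5
to go (tool mm) [21.2 -8.8  0.8]
```

View pics/scene1.png

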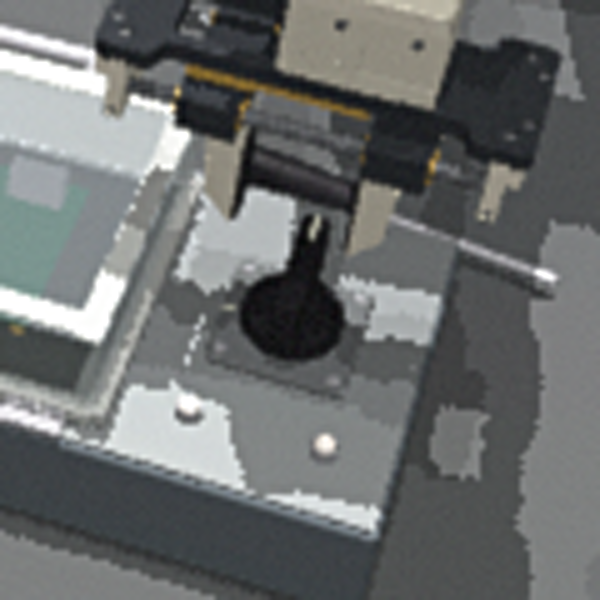

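>>> send_rows:
  motion:
    - {"hand": 0.1,"slide": [0,-5,0],"spin": 0}
    - {"hand": 0.1,"slide": [0,-4,0],"spin": 0}
    - {"hand": 0.1,"slide": [10,0,0],"spin": 0}
    - {"hand": 0.1,"slide": [8,0,0],"spin": 0}
    - {"hand": 0.1,"slide": [3,0,0],"spin": 0}
    - {"hand": 0.1,"slide": [0,0,0],"spin": 0}

```text
time: 5.1
tool_pos: [0.5531, 0.2406, 0.098]
tool_rot: [2.824, 1.554, -0.192]
contact_force: [-0.6, 0.8, 0.0]
opening: 0.0508
```

```bash
python3 -c "
from h import *
st(ISO+[0,0,-.013])"
```

```text
t 5.1 pos [553.1 240.6  98. ] toolx [ 0.017 -0.003 -1.   ] jaw az -82.78 q [ 0.29  0.56  1.45 -0.01  1.11  1.74] F [-0.6  0.8  0. ] T [ 0.04  0.03 -0.01] op 50.8
to go (tool mm) [2.9 2.1 3.3]
```

>>> send_rows:
  motion:
    - {"hand": 0.1,"slide": [1.5,1,2],"spin": 0.01}
    - {"hand": 0.1,"slide": [1.5,1,1.5],"spin": 0}
    - {"hand": 0.1,"slide": [0,0,0],"spin": 0}
  grip_force: 20

```text
time: 5.4
tool_pos: [0.5495, 0.2378, 0.0944]
tool_rot: [2.812, 1.554, -0.214]
contact_force: [-0.1, -0.5, 0.2]
opening: 0.0506
```

>>> send_rows:
  motion:
    - {"hand": -1,"slide": [0,0,0],"spin": 0}
    - {"hand": -1,"slide": [0,0,0],"spin": 0}
    - {"hand": -1,"slide": [0,0,0],"spin": 0}
    - {"hand": -1,"slide": [0,0,0],"spin": 0}
    - {"hand": -1,"slide": [0,0,0],"spin": 0}
  grip_force: 20

```text
time: 5.9
tool_pos: [0.5499, 0.2378, 0.095]
tool_rot: [2.848, 1.553, -0.179]
contact_force: [1.6, 0.4, -0.4]
opening: 0.0152
```

```bash
python3 -c "
from h import *
st(ISO+[0,0,-.013])"
```

```text
t 5.9 pos [549.9 237.8  95. ] toolx [ 0.017 -0.003 -1.   ] jaw az -83.42 q [ 0.28  0.56  1.47 -0.01  1.1   1.74] F [ 1.6  0.4 -0.4] T [0.01 0.05 0.02] op 15.2
to go (tool mm) [ 0.  -0.3 -0.2]
```

>>> send_rows:
  motion:
    - {"hand": -1,"slide": [0,0,0],"spin": -0.1}
    - {"hand": -1,"slide": [0,0,0],"spin": -0.13}
    - {"hand": -1,"slide": [0,0,0],"spin": -0.13}
    - {"hand": -1,"slide": [0,0,0],"spin": -0.13}
    - {"hand": -1,"slide": [0,0,0],"spin": -0.13}
    - {"hand": -1,"slide": [0,0,0],"spin": -0.13}
  grip_force: 30

```text
time: 6.5
tool_pos: [0.5502, 0.2379, 0.0952]
tool_rot: [2.085, 1.553, -0.164]
contact_force: [1.4, 0.0, 0.4]
opening: 0.0007
```

```bash
python3 -c "
from h import *
st(ISO+[0,0,-.013])"
```

```text
t 6.5 pos [550.2 237.9  95.2] toolx [ 0.018 -0.003 -1.   ] jaw az -38.85 q [ 0.28  0.56  1.47 -0.01  1.1   0.97] F [1.4 0.  0.4] T [-0.06 -0.03  0.04] op 0.7
to go (tool mm) [ 0.2 -0.2 -0.1]
```

```bash
python3 - <<'E'
from h import *
from cell import vision
for n in ("scene","top"):
    p=vision.read_camera(n); q=p["pixels"][150:270,270:390] if n=="scene" else p["pixels"][140:240,140:240]
    cv2.imwrite(f"pics/{n}2.png",cv2.resize(q,None,fx=5,fy=5,interpolation=cv2.INTER_CUBIC))
    for t in ["isolator_grip"]:
        for q in vision.cut_out(p,t)[:1]:
            w=cloud(p);m=q["mask"]; pts=w[m]; pts=pts[~np.isnan(pts[:,0])]
            print(n,t,round(q["conf"],2),m.sum(),"med",np.round(np.median(pts,0),3),"lo",np.round(np.percentile(pts,3,axis=0),3),"hi",np.round(np.percentile(pts,97,axis=0),3))
E
```

```text
scene isolator_grip 0.54 288 med [0.562 0.244 0.089] lo [0.532 0.219 0.08 ] hi [0.581 0.26  0.122]
```

View pics/scene2.png

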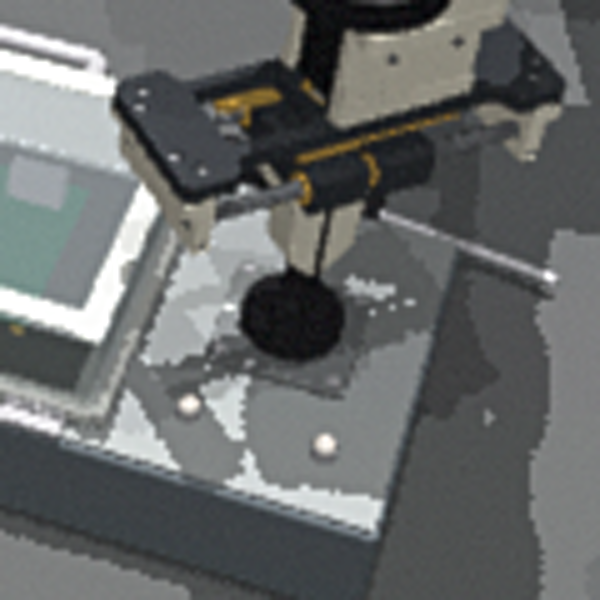

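View pics/top2.png

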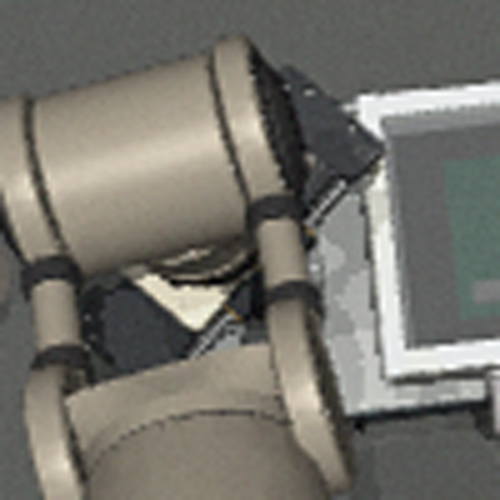

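```bash
python3 - <<'E'
from h import *
from cell import vision
p=vision.read_camera("scene"); w=cloud(p)
q=p["pixels"][180:230,300:360]
cv2.imwrite("pics/s3.png",cv2.resize(q,None,fx=12,fy=12,interpolation=cv2.INTER_NEAREST))
np.set_printoptions(linewidth=250)
sub=w[188:226:2,315:347:2]
L=(sub-np.r_[C,0]); lx=L@ex; ly=L@ey
print("z");print(np.round(sub[...,2]*1000).astype(int))
print("lx rel iso");print(np.round((lx+.005)*1000).astype(int))
print("ly rel iso");print(np.round((ly-.132)*1000).astype(int))
E
```

```text
z
[[                 225                   66                   70                  209                  207                  209                  207                  205                  208                  209                  207
                   207                  203                  201                  170                  196]
 [                 208                  209                  207                  205                  206                  204                  173                  198                  204                  204                  199
                   198                  198                  194                   21                   24]
 [                 206                  205                   69                   69                   67                  159                  165                  170                  197                  195                  163
                   163                  160                  158                   21                   19]
 [                  68                   71                   73           
[... 17847 characters left out ...]
  8                   13                   18                   22
                    26                   31                   35                   39                   44]
 [                 -22                  -17                  -13                   -8                   -4                    1                    5                   10                   14                   19                   23
                    28                   32                   36                   41                   45]]<stdin>:9: RuntimeWarning: invalid value encountered in cast
<stdin>:10: RuntimeWarning: invalid value encountered in cast
<stdin>:11: RuntimeWarning: invalid value encountered in cast
```

View pics/s3.png

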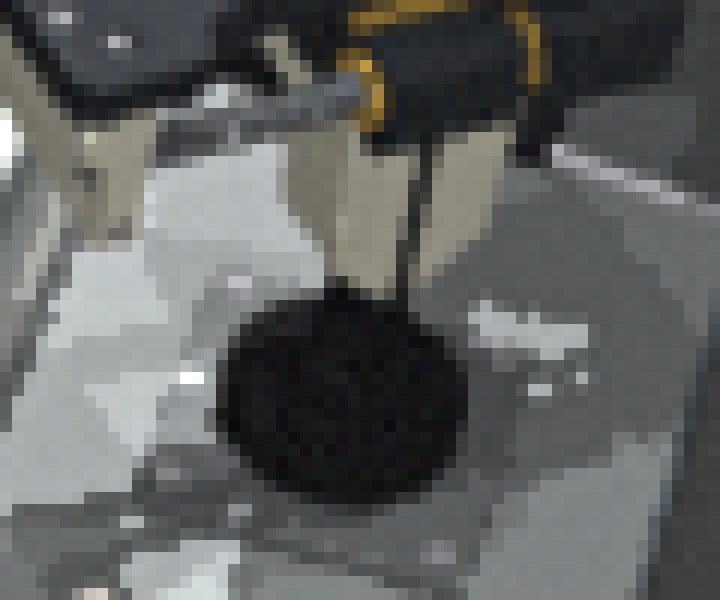

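```bash
python3 - <<'E'
from h import *
w=np.load("pics/scene_w.npy"); 
X=w.reshape(-1,3)
m=(np.hypot(X[:,0]-.194,X[:,1]+.488)<.12)&(X[:,2]>.1)
print(m.sum(), np.sort(X[m][:,2])[:15].round(3)); a=X[m]; print(a[np.argsort(a[:,2])][:15].round(3))
from cell import vision
p=vision.read_camera("scene"); w=cloud(p)
hsv=p["pixels"].astype(int)
L=w-np.r_[C,0]; lx=L@ex+.005; ly=L@ey-.132
for r in range(196,212):
    print(r,[(c,round(lx[r,c]*1000),round(ly[r,c]*1000),round(w[r,c,2]*1000),int(hsv[r,c].mean())) for c in range(326,342,2) if w[r,c,2]==w[r,c,2]])
E
```

```text
948 [0.227 0.228 0.228 0.228 0.229 0.229 0.229 0.23  0.231 0.232 0.233 0.233
 0.233 0.233 0.233]
[[ 0.208 -0.531  0.227]
 [ 0.204 -0.534  0.228]
 [ 0.225 -0.526  0.228]
 [ 0.221 -0.533  0.228]
 [ 0.183 -0.438  0.229]
 [ 0.219 -0.526  0.229]
 [ 0.22  -0.529  0.229]
 [ 0.185 -0.44   0.23 ]
 [ 0.216 -0.528  0.231]
 [ 0.222 -0.535  0.232]
 [ 0.206 -0.532  0.233]
 [ 0.185 -0.44   0.233]
 [ 0.223 -0.531  0.233]
 [ 0.184 -0.437  0.233]
 [ 0.221 -0.528  0.233]]
196 [(326, 13, -11, 150, 110), (328, 18, -6, 157, 127), (330, 15, -2, 156, 133), (332, 13, 3, 155, 138), (334, 6, 6, 150, 51), (336, 4, 11, 150, 137), (338, 0, 15, 147, 135), (340, -6, 19, 143, 135)]
197 [(326, 13, -10, 147, 111), (328, 19, -5, 154, 131), (330, 15, -1, 153, 134), (332, 12, 3, 151, 138), (334, 6, 7, 147, 47), (336, 3, 11, 146, 139), (338, -1, 15, 143, 135), (340, -5, 19, 141, 124)]
198 [(326, 12, -10, 143, 107), (328, 19, -5, 151, 147), (330, 16, -1, 150, 136), (332, 14, 4, 150, 136), (334, 3, 7, 141, 41), (336, 1, 11, 140, 135), (338, 0, 16, 141, 137), (340, -3, 20, 140, 122)]
199 [(326, 14, -9, 141, 114), (328, 19, -
[... 1790 characters left out ...]
2), (332, -3, 6, 100, 19), (334, -21, 9, 83, 22), (336, -18, 14, 88, 26), (338, -34, 18, 74, 77), (340, -35, 23, 75, 141)]
209 [(326, 26, -4, 122, 21), (328, 27, 1, 124, 23), (330, 21, 5, 121, 20), (332, -10, 6, 89, 20), (334, -15, 11, 87, 22), (336, -16, 15, 87, 17), (338, -25, 19, 80, 70), (340, -31, 23, 75, 80)]
210 [(326, 28, -3, 120, 22), (328, 26, 1, 120, 22), (330, 26, 6, 122, 21), (332, -7, 7, 90, 21), (334, -12, 11, 86, 17), (336, -11, 16, 89, 21), (338, -26, 20, 75, 47), (340, -27, 24, 77, 71)]
211 [(326, 31, -2, 120, 20), (328, 29, 2, 121, 30), (330, 26, 6, 119, 17), (332, -7, 8, 86, 22), (334, -9, 12, 86, 24), (336, -7, 17, 89, 23), (338, -10, 21, 88, 36), (340, -24, 25, 76, 73)]
```

>>> send_rows:
  motion:
    - {"hand": -1,"slide": [-5,0,0],"spin": 0}
    - {"hand": 0.1,"slide": [-5,0,0],"spin": 0.12}
    - {"hand": 0.1,"slide": [0,0,0],"spin": 0.13}
    - {"hand": 0.1,"slide": [0,0,0],"spin": 0.13}
    - {"hand": 0.1,"slide": [0,0,0],"spin": 0.13}
    - {"hand": 0.1,"slide": [0,0,0],"spin": 0.13}
    - {"hand": 0.1,"slide": [0,0,0],"spin": 0.13}
    - {"hand": 0.1,"slide": [0,0,0],"spin": 0}

```text
time: 7.6
tool_pos: [0.5508, 0.2382, 0.1086]
tool_rot: [2.962, 1.55, -0.106]
contact_force: [-1.1, -0.4, -0.1]
opening: 0.0492
```

```bash
python3 - <<'E'
from h import *
from cell import vision
st(ISO+[0,0,-.043])
p=vision.read_camera("scene"); w=cloud(p)
L=w-np.r_[C,0]; lx=L@ex+.005; ly=L@ey-.132; z=w[...,2]
cv2.imwrite("pics/s4.png",cv2.resize(p["pixels"][160:240,290:370],None,fx=7,fy=7,interpolation=cv2.INTER_CUBIC))
# bar top
m=(abs(z-.121)<.006)&(abs(lx)<.04)&(abs(ly)<.035)&(p["pixels"].mean(-1)<45)
a=np.c_[lx[m],ly[m]]; print(len(a),a.mean(0)); r=cv2.minAreaRect((a*1000).astype(np.float32));print(r)
# fingers: bright
m=(z>.10)&(z<.15)&(abs(lx)<.03)&(abs(ly)<.06)&(p["pixels"].mean(-1)>80)
for s in (-1,1):
    k=m&(ly*s>0); print(s,k.sum(),"zmin",np.sort(z[k])[:6].round(3),"ly",ly[k].min().round(3),ly[k].max().round(3),"lx max",lx[k].max().round(3))
E
```

```text
t 7.6 pos [550.8 238.2 108.6] toolx [ 0.021 -0.002 -1.   ] jaw az -85.8 q [ 0.29  0.55  1.45 -0.01  1.12  1.79] F [-1.1 -0.4 -0.1] T [0.07 0.03 0.03] op 49.2
to go (tool mm) [43.6 -0.1  1.6]
109 [0.00605955 0.00026432]
((0.22140121459960938, -0.2709794044494629), (63.28364562988281, 13.714804649353027), 0.22117917239665985)
-1 22 zmin [0.119 0.12  0.121 0.122 0.123 0.139] ly -0.038 -0.0 lx max 0.011
1 19 zmin [0.123 0.124 0.124 0.138 0.139 0.14 ] ly 0.0 0.04 lx max 0.014
```

View pics/s4.png

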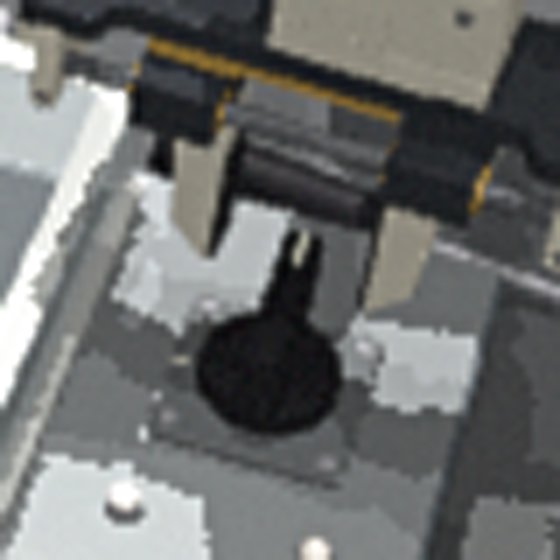

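```bash
python3 - <<'E'
from h import *
from cell import vision
p=vision.read_camera("scene"); w=cloud(p)
L=w-np.r_[C,0]; lx=L@ex+.005; ly=L@ey-.132; z=w[...,2]
for s in (-1,1):
    m=(z>.14)&(z<.3)&(abs(lx)<.06)&(ly*s>.05)&(ly*s<.13)
    a=np.c_[lx[m],ly[m],z[m]]; a=a[np.argsort(a[:,2])]; print(a[:12].round(3))
E
```

```text
[[ 0.028 -0.082  0.204]
 [ 0.028 -0.087  0.205]
 [-0.004 -0.078  0.205]
 [ 0.027 -0.083  0.206]
 [ 0.015 -0.08   0.206]
 [ 0.03  -0.08   0.206]
 [ 0.002 -0.079  0.207]
 [ 0.03  -0.085  0.207]
 [ 0.028 -0.08   0.207]
 [ 0.03  -0.05   0.208]
 [ 0.025 -0.079  0.208]
 [ 0.022 -0.08   0.209]]
[[ 0.002  0.056  0.202]
 [ 0.039  0.084  0.205]
 [ 0.038  0.08   0.205]
 [ 0.036  0.079  0.206]
 [ 0.038  0.084  0.206]
 [-0.003  0.056  0.207]
 [ 0.038  0.081  0.208]
 [ 0.041  0.082  0.209]
 [ 0.039  0.051  0.21 ]
 [ 0.038  0.078  0.21 ]
 [ 0.039  0.085  0.211]
 [ 0.008  0.056  0.211]]
```

>>> send_rows:
  motion:
    - {"hand": 0.1,"slide": [10,0,1],"spin": -0.03}
    - {"hand": 0.1,"slide": [10,0,0.5],"spin": -0.03}
    - {"hand": 0.1,"slide": [10,0,0],"spin": 0}
    - {"hand": 0.1,"slide": [6,0,0],"spin": 0}
    - {"hand": 0.1,"slide": [3,0,0],"spin": 0}
    - {"hand": 0.1,"slide": [0,0,0],"spin": 0}

```text
time: 8.3
tool_pos: [0.5507, 0.2382, 0.0687]
tool_rot: [2.913, 1.549, -0.078]
contact_force: [0.3, -0.3, 0.1]
opening: 0.0504
```

```bash
python3 -c "
from h import *
st(ISO+[0,0,-.043])"
```

```text
t 8.3 pos [550.7 238.2  68.7] toolx [ 0.022 -0.002 -1.   ] jaw az -81.41 q [ 0.29  0.59  1.5  -0.01  1.03  1.71] F [ 0.3 -0.3  0.1] T [0.01 0.03 0.01] op 50.4
to go (tool mm) [ 3.6 -0.   0.7]
```

True tips about 98 mm; down 3 more and grip.

>>> send_rows:
  motion:
    - {"hand": 0.1,"slide": [2,0,0.5],"spin": 0}
    - {"hand": 0.1,"slide": [1,0,0],"spin": 0}
    - {"hand": -1,"slide": [0,0,0],"spin": 0}
    - {"hand": -1,"slide": [0,0,0],"spin": 0}
    - {"hand": -1,"slide": [0,0,0],"spin": 0}
    - {"hand": -1,"slide": [0,0,0],"spin": 0}
    - {"hand": -1,"slide": [0,0,0],"spin": 0}
    - {"hand": -1,"slide": [0,0,0],"spin": 0}
  grip_force: 25

```text
time: 9.1
tool_pos: [0.5513, 0.2373, 0.0668]
tool_rot: [2.881, 1.546, -0.11]
contact_force: [0.2, -3.5, -0.1]
opening: 0.0135
```

>>> send_rows:
  motion:
    - {"hand": -1,"slide": [0,0,0],"spin": 0}
    - {"hand": -1,"slide": [0,0,0],"spin": 0}

```text
time: 9.3
tool_pos: [0.5513, 0.2373, 0.0668]
tool_rot: [2.906, 1.546, -0.087]
contact_force: [0.1, -1.9, -0.3]
opening: 0.0137
```

```bash
python3 -c "
from h import *
st(ISO+[0,0,-.043])"
```

```text
t 9.3 pos [551.3 237.3  66.8] toolx [ 0.024 -0.002 -1.   ] jaw az -81.48 q [ 0.28  0.59  1.5  -0.01  1.03  1.71] F [ 0.1 -1.9 -0.3] T [-0.01  0.07 -0.18] op 13.7
to go (tool mm) [ 1.8 -1.   1.1]
```

Gripped at 14 mm. Now turn.

>>> send_rows:
  motion:
    - {"hand": -1,"slide": [0,0,0],"spin": -0.08}
    - {"hand": -1,"slide": [0,0,0],"spin": -0.12}
    - {"hand": -1,"slide": [0,0,0],"spin": -0.12}
    - {"hand": -1,"slide": [0,0,0],"spin": -0.12}
    - {"hand": -1,"slide": [0,0,0],"spin": -0.12}
    - {"hand": -1,"slide": [0,0,0],"spin": -0.12}

```text
time: 9.9
tool_pos: [0.5507, 0.2385, 0.0668]
tool_rot: [2.325, 1.548, 0.035]
contact_force: [0.1, -1.2, 0.9]
opening: 0.014
```

```bash
python3 -c "
from h import *
st(ISO+[0,0,-.043])"
```

```text
t 9.9 pos [550.7 238.5  66.8] toolx [ 0.023  0.001 -1.   ] jaw az -41.23 q [ 0.28  0.59  1.5  -0.01  1.03  1.01] F [ 0.1 -1.2  0.9] T [ 0.16  0.4  -0.14] op 14.0
to go (tool mm) [ 1.8 -0.2  0.7]
```

>>> send_rows:
  motion:
    - {"hand": -1,"slide": [0,0,0],"spin": -0.12}
    - {"hand": -1,"slide": [0,0,0],"spin": -0.12}
    - {"hand": -1,"slide": [0,0,0],"spin": -0.12}
    - {"hand": -1,"slide": [0,0,0],"spin": -0.12}
    - {"hand": -1,"slide": [0,0,0],"spin": -0.12}
    - {"hand": -1,"slide": [0,0,0],"spin": -0.12}
    - {"hand": -1,"slide": [0,0,0],"spin": -0.08}
    - {"hand": -1,"slide": [0,0,0],"spin": 0}

```text
time: 10.7
tool_pos: [0.5491, 0.2388, 0.0668]
tool_rot: [1.498, 1.552, 0.047]
contact_force: [1.3, -1.0, -0.6]
opening: 0.0143
```

```bash
python3 -c "
from h import *
st(ISO+[0,0,-.043])"
```

```text
t 10.7 pos [549.1 238.8  66.8] toolx [ 0.018  0.001 -1.   ] jaw az 6.86 q [ 0.28  0.59  1.5  -0.01  1.03  0.17] F [ 1.3 -1.  -0.6] T [-0.06  0.19  0.14] op 14.3
to go (tool mm) [1.8 0.9 0.8]
```

>>> send_rows:
  motion:
    - {"hand": -1,"slide": [0,0,0],"spin": -0.03}
    - {"hand": -1,"slide": [0,0,0],"spin": -0.02}
    - {"hand": 0.1,"slide": [0,0,0],"spin": 0}
    - {"hand": 0.1,"slide": [0,0,0],"spin": 0}
    - {"hand": 0.1,"slide": [0,0,0],"spin": 0}
    - {"hand": 0.1,"slide": [0,0,0],"spin": 0}

```text
time: 11.3
tool_pos: [0.5491, 0.2396, 0.0668]
tool_rot: [1.513, 1.552, 0.106]
contact_force: [-0.8, 0.9, 0.4]
opening: 0.0416
```

```bash
python3 -c "
from h import *
st(ISO+[0,0,.09])"
```

```text
t 11.3 pos [549.1 239.6  66.8] toolx [ 0.019  0.002 -1.   ] jaw az 9.34 q [ 0.29  0.59  1.5  -0.    1.03  0.12] F [-0.8  0.9  0.4] T [-0.   -0.14  0.04] op 41.6
to go (tool mm) [-131.1    3.2    1.8]
```

Rise straight up slowly.

>>> send_rows:
  motion:
    - {"hand": 0.1,"slide": [-10,0,0],"spin": 0}
    - {"hand": 0.1,"slide": [-15,0,0],"spin": 0}
    - {"hand": 0.1,"slide": [-20,0,0],"spin": 0}
    - {"hand": 0.1,"slide": [-25,0,0],"spin": 0}
    - {"hand": 0.1,"slide": [-25,0,0],"spin": 0.02}
    - {"hand": 0.1,"slide": [-25,0,0],"spin": 0}
    - {"hand": 0.1,"slide": [-10,0,0],"spin": 0}
    - {"hand": 0.1,"slide": [0,0,0],"spin": 0}

```text
time: 12.1
tool_pos: [0.5462, 0.2398, 0.2058]
tool_rot: [1.556, 1.55, 0.127]
contact_force: [-0.1, 0.1, -1.1]
opening: 0.0507
```

```bash
python3 - <<'E'
from h import *
from cell import vision
st(BAR+[0,0,.09])
p=vision.read_camera("scene"); w=cloud(p)
L=w-np.r_[C,0]; lx=L@ex+.005; ly=L@ey-.132; z=w[...,2]
cv2.imwrite("pics/s5.png",cv2.resize(p["pixels"][140:260,180:370],None,fx=4,fy=4,interpolation=cv2.INTER_CUBIC))
m=(abs(z-.121)<.006)&(abs(lx)<.04)&(abs(ly)<.04)&(p["pixels"].mean(-1)<60)
a=np.c_[lx[m],ly[m]]; print(len(a),a.mean(0)); print(cv2.minAreaRect((a*1000).astype(np.float32)))
E
```

```text
t 12.1 pos [546.2 239.8 205.8] toolx [ 0.02   0.003 -1.   ] jaw az 8.11 q [ 0.29  0.46  1.32 -0.    1.34  0.15] F [-0.1  0.1 -1.1] T [-0.05 -0.12  0.07] op 50.7
to go (tool mm) [  11.5 -117.7  192.6]
126 [0.00178508 0.00402015]
((0.3160591125488281, 0.6032886505126953), (14.232726097106934, 61.7828483581543), 0.17071253061294556)
```

View pics/s5.png

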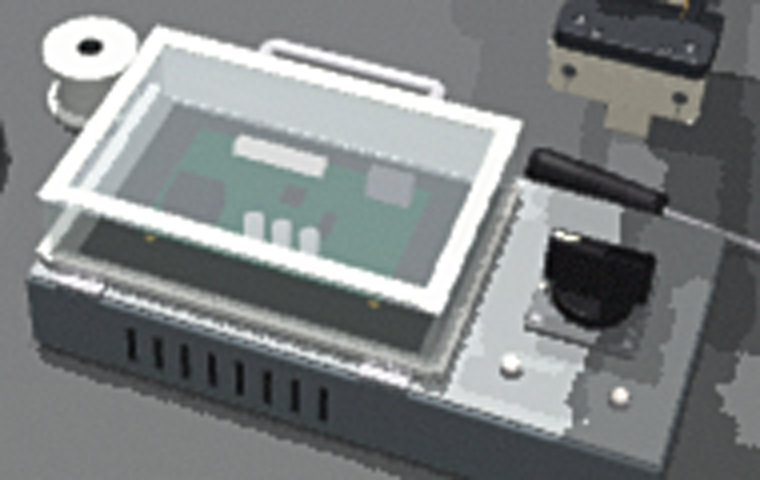

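>>> send_rows:
  motion:
    - {"hand": -0.39,"slide": [0,-12,20],"spin": 0}
    - {"hand": -0.39,"slide": [0,-21,35],"spin": 0}
    - {"hand": -0.39,"slide": [0,-21,35],"spin": 0}
    - {"hand": -0.39,"slide": [0,-21,35],"spin": 0}
    - {"hand": -0.39,"slide": [0,-21,35],"spin": 0}
    - {"hand": -0.39,"slide": [0,-15,22],"spin": 0}
    - {"hand": -0.39,"slide": [0,-5,8],"spin": 0}
    - {"hand": -0.39,"slide": [0,0,0],"spin": 0}

```text
time: 12.95
tool_pos: [0.4491, 0.0293, 0.1916]
tool_rot: [2.584, 1.569, 1.157]
contact_force: [-0.1, 0.6, -0.4]
opening: 0.0278
```

```bash
python3 - <<'E'
from h import *
from cell import vision
st(BAR+[0.0006,0,-.0485])
E
```

```text
t 12.95 pos [449.1  29.3 191.6] toolx [ 0.001  0.002 -1.   ] jaw az 8.23 q [-0.11  0.21  1.73  0.    1.2  -0.25] F [-0.1  0.6 -0.4] T [-0.08 -0.11 -0.04] op 27.8
to go (tool mm) [138.1   8.9  -1.7]
```

Nicely vertical now. Correct, descend partway.

>>> send_rows:
  motion:
    - {"hand": -0.39,"slide": [10,5,-1],"spin": 0}
    - {"hand": -0.39,"slide": [20,4,-1],"spin": 0}
    - {"hand": -0.39,"slide": [20,0,0],"spin": 0.01}
    - {"hand": -0.39,"slide": [15,0,0],"spin": 0}
    - {"hand": -0.39,"slide": [5,0,0],"spin": 0}
    - {"hand": -0.39,"slide": [0,0,0],"spin": 0}

```text
time: 13.55
tool_pos: [0.4615, 0.0395, 0.1145]
tool_rot: [3.099, 1.566, 1.667]
contact_force: [1.3, 0.6, -0.5]
opening: 0.0284
```

```bash
python3 - <<'E'
from h import *
from cell import vision
st(BAR+[0.0006,0,-.0485])
E
```

```text
t 13.55 pos [461.5  39.5 114.5] toolx [-0.     0.004 -1.   ] jaw az 7.96 q [-0.08  0.32  1.81  0.01  1.01 -0.23] F [ 1.3  0.6 -0.5] T [-0.04 -0.13 -0.01] op 28.4
to go (tool mm) [60.9 -4.6  6.6]
```

>>> send_rows:
  motion:
    - {"hand": -0.39,"slide": [0,-3,4],"spin": 0}
    - {"hand": -0.39,"slide": [3,-1.5,2.5],"spin": 0}
    - {"hand": -0.39,"slide": [0,0,0],"spin": 0}

```text
time: 13.85
tool_pos: [0.4589, 0.0329, 0.112]
tool_rot: [2.692, 1.566, 1.262]
contact_force: [-0.4, -0.7, 0.5]
opening: 0.0285
```

```bash
python3 - <<'E'
from h import *
from cell import vision
st(BAR+[0.0006,0,-.0485])
p=vision.read_camera("scene"); w=cloud(p)
cv2.imwrite("pics/s6.png",cv2.resize(p["pixels"][110:210,190:320],None,fx=6,fy=6,interpolation=cv2.INTER_CUBIC))
L=w-BAR; lx=L@ex; ly=L@ey; z=w[...,2]
m=(z>.09)&(z<.112)&(abs(lx)<.02)&(abs(ly)<.065)
a=np.c_[lx[m],ly[m],z[m]]; print("bar",len(a),np.median(a,0).round(4),a.min(0).round(3),a.max(0).round(3))
m=(z>.136)&(z<.17)&(abs(lx)<.045)&(abs(ly)<.03)
a=np.c_[lx[m],ly[m],z[m]]; print(len(a)); 
for s in (-1,1):
    k=a[a[:,0]*s>0]; print(s,len(k),k.min(0).round(3),k.max(0).round(3), np.median(k,0).round(3))
E
```

```text
t 13.85 pos [458.9  32.9 112. ] toolx [ 0.001  0.004 -1.   ] jaw az 8.07 q [-0.1   0.32  1.82  0.01  1.   -0.24] F [-0.4 -0.7  0.5] T [ 0.01 -0.1  -0.01] op 28.5
to go (tool mm) [58.5 -1.3  0.4]
bar 204 [ 0.0024 -0.0027  0.1055] [-0.007 -0.065  0.096] [0.015 0.059 0.111]
30
-1 12 [-0.026  0.009  0.139] [-0.011  0.011  0.161] [-0.016  0.011  0.149]
1 18 [ 0.021 -0.008  0.143] [0.034 0.012 0.16 ] [0.031 0.003 0.154]
```

View pics/s6.png

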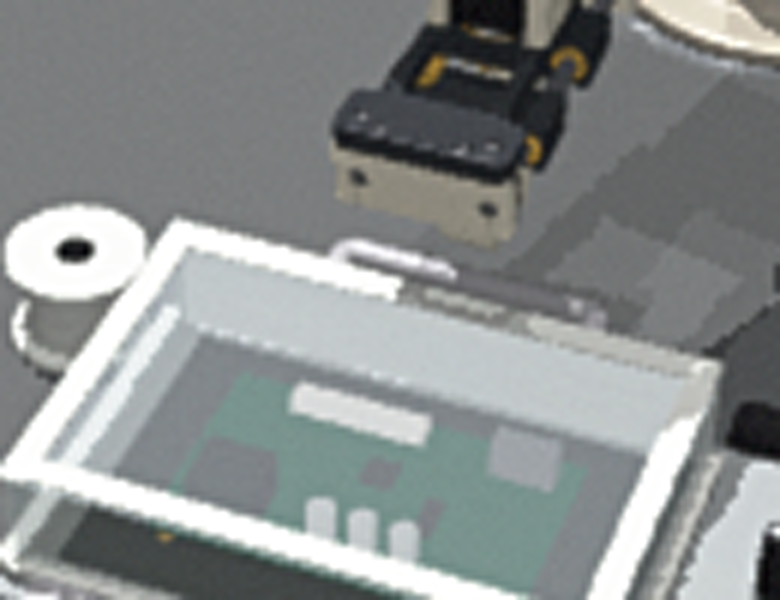

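>>> send_rows:
  motion:
    - {"hand": -0.39,"slide": [5,-1.5,0],"spin": 0}
    - {"hand": -0.39,"slide": [6,-0.5,0],"spin": 0}
    - {"hand": -0.39,"slide": [6,-0.5,0],"spin": 0}
    - {"hand": -0.39,"slide": [6,-0.5,0],"spin": 0}
    - {"hand": -0.39,"slide": [3,0,0],"spin": 0}
    - {"hand": -0.39,"slide": [0,0,0],"spin": 0}

```text
time: 14.5
tool_pos: [0.4562, 0.0323, 0.0845]
tool_rot: [2.337, 1.565, 0.906]
contact_force: [-0.1, -0.5, 1.0]
opening: 0.028
```

```bash
python3 - <<'E'
from h import *
from cell import vision
st(BAR+[0.0006,0,-.0485])
E
```

```text
t 14.5 pos [456.2  32.3  84.5] toolx [ 0.003  0.004 -1.   ] jaw az 8.0 q [-0.1   0.35  1.87  0.01  0.92 -0.24] F [-0.1 -0.5  1. ] T [-0.02 -0.12 -0.  ] op 28.0
to go (tool mm) [31.   1.5  0. ]
```

>>> send_rows:
  motion:
    - {"hand": -0.39,"slide": [5,0.7,0],"spin": 0}
    - {"hand": -0.39,"slide": [6,0.5,0],"spin": 0}
    - {"hand": -0.39,"slide": [6,0,0],"spin": 0}
    - {"hand": -0.39,"slide": [6,0,0],"spin": 0}
    - {"hand": -0.39,"slide": [4,0,0],"spin": 0}
    - {"hand": -0.39,"slide": [3,0,0],"spin": 0}
    - {"hand": -0.39,"slide": [0,0,0],"spin": 0}

```text
time: 15.2
tool_pos: [0.4577, 0.0327, 0.0516]
tool_rot: [2.388, 1.565, 0.957]
contact_force: [-0.2, 0.5, 0.8]
opening: 0.0279
```

```bash
python3 - <<'E'
from h import *
from cell import vision
st(BAR+[0.0006,0,-.0485])
E
```

```text
t 15.2 pos [457.7  32.7  51.6] toolx [ 0.003  0.004 -1.   ] jaw az 8.01 q [-0.1   0.41  1.9   0.01  0.83 -0.24] F [-0.2  0.5  0.8] T [-0.   -0.11  0.03] op 27.9
to go (tool mm) [-1.9  0.   0.1]
```

>>> send_rows:
  motion:
    - {"hand": -1,"slide": [-1,0,0],"spin": 0}
    - {"hand": -1,"slide": [0,0,0],"spin": 0}
    - {"hand": -1,"slide": [0,0,0],"spin": 0}
    - {"hand": -1,"slide": [0,0,0],"spin": 0}
    - {"hand": -1,"slide": [0,0,0],"spin": 0}
    - {"hand": -1,"slide": [0,0,0],"spin": 0}
  grip_force: 30

```text
time: 15.8
tool_pos: [0.4554, 0.0324, 0.0526]
tool_rot: [-2.928, 1.567, 1.925]
contact_force: [-0.4, 0.3, -2.8]
opening: 0.0115
```

```bash
cat >> h.py <<'E'
def hood():
    """hood state from reported TCP; bar is at reported+B0 offset in z (vertical tool)"""
    s,M=st()
    d=s["tool_pos"]+[0,0,.0485+OFFZ]-HIN
    x=d@ex; z=d[2]; r=np.hypot(x,z); phi=np.arctan2(z,-x)
    th=phi-np.arctan2(28,212); print("hood th",round(th,3),"r",round(r*1000,1),"(213.8) y off",round(d@ey*1000,1),"toolx.ex",round(M[:,0]@ex,3),"toolx.ey",round(M[:,0]@ey,3))
    return s,M,th,r,phi
OFFZ=0.0
def plan(step,n=8,thmax=1.28,r0=None):
    s,M,th,r,phi=hood()
    r0=r0 or .2138; a0=np.arctan2(28,212)
    tp=s["tool_pos"]
    off=0
    prev=-r*np.cos(phi)*ex+[0,0,r*np.sin(phi)]
    for i in range(n):
        t=min(th+step*(i+1),thmax); rr=r+(r0-r)*min(1,(i+1)/4)
        q=-rr*np.cos(t+a0)*ex+[0,0,rr*np.sin(t+a0)]
        print(round(t,3),np.round(M.T@(q-prev)*1000,1)); prev=q
E
python3 -c "
from h import *
plan(.03)"
```

```text
t 15.8 pos [455.4  32.4  52.6] toolx [-0.001  0.004 -1.   ] jaw az 8.04 q [-0.1   0.4   1.9   0.    0.84 -0.24] F [-0.4  0.3 -2.8] T [-0.05 -0.04 -0.  ] op 11.5
hood th -0.005 r 215.5 (213.8) y off 0.1 toolx.ex -0.001 toolx.ey 0.004
0.025 [-6.3  1.3 -0. ]
0.055 [-6.3  1.5 -0. ]
0.085 [-6.2  1.7 -0. ]
0.115 [-6.2  1.9 -0. ]
0.145 [-6.2  1.7 -0. ]
0.175 [-6.1  1.8 -0. ]
0.205 [-6.1  2.  -0. ]
0.235 [-6.   2.2 -0. ]
```

```bash
cat >> h.py <<'E'
HIN=HIN-.0017*ex; OFFZ=.0009
E
python3 -c "
from h import *
plan(.03)"
```

```text
t 15.8 pos [455.4  32.4  52.6] toolx [-0.001  0.004 -1.   ] jaw az 8.04 q [-0.1   0.4   1.9   0.    0.84 -0.24] F [-0.4  0.3 -2.8] T [-0.05 -0.04 -0.  ] op 11.5
hood th 0.0 r 213.9 (213.8) y off 0.1 toolx.ex -0.001 toolx.ey 0.004
0.03 [-6.3  1.  -0. ]
0.06 [-6.3  1.2 -0. ]
0.09 [-6.3  1.3 -0. ]
0.12 [-6.2  1.5 -0. ]
0.15 [-6.2  1.7 -0. ]
0.18 [-6.1  1.9 -0. ]
0.21 [-6.1  2.1 -0. ]
0.24 [-6.   2.2 -0. ]
```

>>> send_rows:
  motion:
    - {"hand": -1,"slide": [-3,0.4,0],"spin": 0}
    - {"hand": -1,"slide": [-5,0.8,0],"spin": 0}
    - {"hand": -1,"slide": [-6,1,0],"spin": 0}
    - {"hand": -1,"slide": [-6,1.3,0],"spin": 0}
    - {"hand": -1,"slide": [-6,1.4,0],"spin": 0}
    - {"hand": -1,"slide": [-6,1.6,0],"spin": 0}

```text
time: 16.4
tool_pos: [0.4624, 0.0333, 0.0866]
tool_rot: [-2.81, 1.566, 2.042]
contact_force: [2.0, -0.6, -5.4]
opening: 0.0108
```

```bash
python3 -c "
from h import *
plan(.03)"
```

```text
t 16.4 pos [462.4  33.3  86.6] toolx [-0.002  0.004 -1.   ] jaw az 8.02 q [-0.1   0.36  1.84  0.    0.94 -0.24] F [ 2.  -0.6 -5.4] T [-0.05 -0.17 -0.04] op 10.8
hood th 0.162 r 214.1 (213.8) y off -0.0 toolx.ex -0.001 toolx.ey 0.004
0.192 [-6.1  2.  -0. ]
0.222 [-6.   2.2 -0. ]
0.252 [-6.   2.4 -0. ]
0.282 [-5.9  2.6 -0. ]
0.312 [-5.8  2.7 -0. ]
0.342 [-5.8  2.8 -0. ]
0.372 [-5.7  3.  -0. ]
0.402 [-5.6  3.2 -0. ]
```

>>> send_rows:
  motion:
    - {"hand": -1,"slide": [-6,2,0],"spin": 0}
    - {"hand": -1,"slide": [-6,2.2,0],"spin": 0}
    - {"hand": -1,"slide": [-6,2.4,0],"spin": 0}
    - {"hand": -1,"slide": [-5.9,2.6,0],"spin": 0}

```text
time: 16.8
tool_pos: [0.4717, 0.0346, 0.1128]
tool_rot: [-2.61, 1.566, 2.242]
contact_force: [0.8, -0.5, -4.4]
opening: 0.011
```

```bash
cat >> h.py <<'E'
def look(name):
    from cell import vision
    p=vision.read_camera("scene"); w=cloud(p)
    cv2.imwrite(f"pics/{name}.png",cv2.resize(p["pixels"][70:270,170:370],None,fx=3,fy=3,interpolation=cv2.INTER_CUBIC))
    # hood top frame: fit plane from bright lid points in hood's y range excluding gripper (ly beyond +-50mm)
    L=w-HIN; x=L@ex; y=L@ey; z=L[...,2]; b=p["pixels"].mean(-1)
    m=(abs(y)>.06)&(abs(y)<.13)&(x>-.25)&(x<.1)&(z>.02)&(z<.4)
    # angle of lid plane: lid in hood frame at z=57
    from scipy.optimize import brute
    a=np.c_[-x[m],z[m]]
    best=max(((np.sum(np.abs(-a[:,0]*np.sin(t)+a[:,1]*np.cos(t)-.057)<.003),t) for t in np.arange(0,1.9,.005)))
    print("camera lid angle",best, len(a))
E
python3 -c "
from h import *
look('h1');plan(.03)"
```

```text
camera lid angle (np.int64(2863), np.float64(0.265)) 4153
t 16.85 pos [472.1  34.6 113.6] toolx [-0.002  0.004 -1.   ] jaw az 8.03 q [-0.09  0.34  1.78  0.    1.02 -0.23] F [-2.4 -0.6 -1.5] T [-0.11  0.33 -0.05] op 11.0
hood th 0.297 r 214.5 (213.8) y off -0.0 toolx.ex -0.002 toolx.ey 0.004
0.327 [-5.7  2.9 -0. ]
0.357 [-5.6  3.1 -0. ]
0.387 [-5.5  3.2 -0. ]
0.417 [-5.4  3.4 -0. ]
0.447 [-5.4  3.4 -0. ]
0.477 [-5.3  3.6 -0. ]
0.507 [-5.2  3.7 -0. ]
0.537 [-5.1  3.9 -0. ]
```

View pics/h1.png

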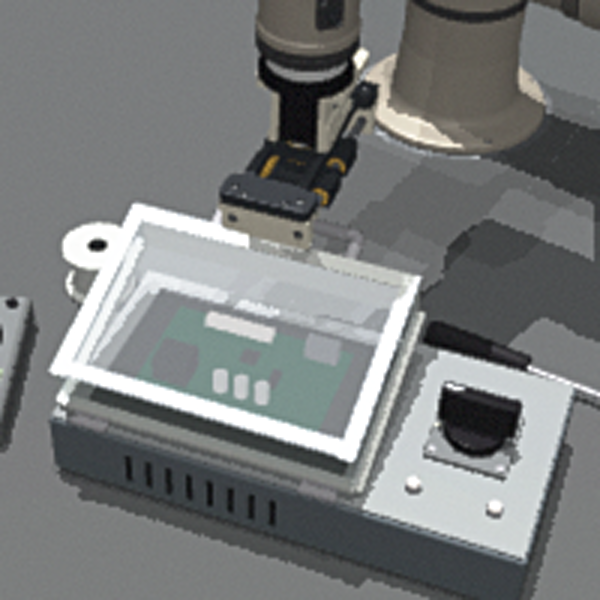

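>>> send_rows:
  motion:
    - {"hand": -1,"slide": [-4,2.2,0],"spin": 0}
    - {"hand": -1,"slide": [-5.6,3.1,0],"spin": 0}
    - {"hand": -1,"slide": [-5.5,3.2,0],"spin": 0}
    - {"hand": -1,"slide": [-5.4,3.4,0],"spin": 0}
    - {"hand": -1,"slide": [-5.4,3.4,0],"spin": 0}
    - {"hand": -1,"slide": [-5.3,3.6,0],"spin": 0}
    - {"hand": -1,"slide": [-5.2,3.7,0],"spin": 0}
    - {"hand": -1,"slide": [-5.1,3.9,0],"spin": 0}
  grip_force: 40

```text
time: 17.65
tool_pos: [0.4968, 0.038, 0.1574]
tool_rot: [-1.977, 1.559, 2.876]
contact_force: [-3.4, -1.6, -1.3]
opening: 0.0107
```

```bash
python3 -c "
from h import *
plan(.03)"
```

```text
t 17.65 pos [496.8  38.  157.4] toolx [-0.011  0.003 -1.   ] jaw az 8.05 q [-0.08  0.34  1.65  0.    1.17 -0.22] F [-3.4 -1.6 -1.3] T [-0.3   0.71 -0.05] op 10.7
hood th 0.531 r 215.9 (213.8) y off 0.0 toolx.ex -0.011 toolx.ey 0.005
0.561 [-4.8  4.4 -0. ]
0.591 [-4.6  4.5 -0. ]
0.621 [-4.5  4.7 -0. ]
0.651 [-4.3  4.8  0. ]
0.681 [-4.5  4.5 -0. ]
0.711 [-4.4  4.7 -0. ]
0.741 [-4.2  4.8  0. ]
0.771 [-4.1  4.9  0. ]
```

```bash
python3 -c "
from h import *
look('h2');plan(.03)
w=np.load('pics/scene_w.npy');L=w-HIN; x=L@ex;y=L@ey;z=L[...,2]
m=(abs(y)>.06)&(abs(y)<.13)&(x>-.2)&(x<.02)&(z>.04)&(z<.08)
print('shut lid z',np.median(z[m]), np.polyfit(-x[m],z[m],1))
"
```

```text
camera lid angle (np.int64(3154), np.float64(0.5)) 4322
t 17.7 pos [497.6  38.1 158.3] toolx [-0.01   0.003 -1.   ] jaw az 8.05 q [-0.08  0.34  1.65  0.    1.17 -0.22] F [-5.2 -2.   0.7] T [-0.28  1.09 -0.04] op 10.8
hood th 0.537 r 215.8 (213.8) y off -0.0 toolx.ex -0.009 toolx.ey 0.005
0.567 [-4.7  4.4 -0. ]
0.597 [-4.6  4.6 -0. ]
0.627 [-4.4  4.7  0. ]
0.657 [-4.3  4.8  0. ]
0.687 [-4.5  4.6 -0. ]
0.717 [-4.4  4.7  0. ]
0.747 [-4.2  4.8  0. ]
0.777 [-4.1  5.   0. ]
shut lid z 0.05477664614177809 [0.0142966  0.05312413]
```

View pics/h2.png

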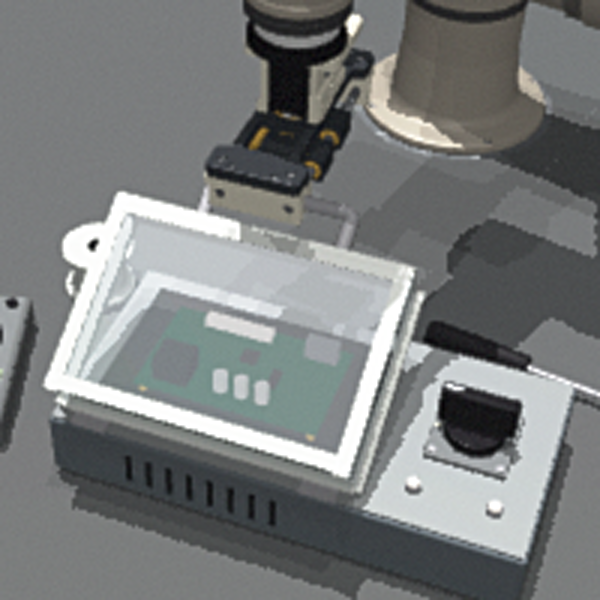

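>>> send_rows:
  motion:
    - {"hand": -1,"slide": [-4,3,0],"spin": 0}
    - {"hand": -1,"slide": [-5.1,4,0],"spin": 0}
    - {"hand": -1,"slide": [-5,4.1,0],"spin": 0}
    - {"hand": -1,"slide": [-4.8,4.3,0],"spin": 0}
    - {"hand": -1,"slide": [-4.7,4.4,0],"spin": 0}
    - {"hand": -1,"slide": [-4.5,4.6,0],"spin": 0}
    - {"hand": -1,"slide": [-4.4,4.7,0],"spin": 0}
    - {"hand": -1,"slide": [-4.2,4.9,0],"spin": 0}

```text
time: 18.5
tool_pos: [0.5358, 0.0434, 0.1982]
tool_rot: [-2.179, 1.563, 2.674]
contact_force: [-1.7, -1.1, -1.6]
opening: 0.0107
```

```bash
sed -i 's/cos(t)-.057)/cos(t)-.055)/' h.py; python3 -c "
from h import *
plan(.03,r0=.216)"
```

```text
t 18.5 pos [535.8  43.4 198.2] toolx [-0.007  0.004 -1.   ] jaw az 8.05 q [-0.06  0.37  1.48  0.    1.3  -0.21] F [-1.7 -1.1 -1.6] T [-0.21  0.43 -0.01] op 10.7
hood th 0.793 r 217.4 (213.8) y off 0.0 toolx.ex -0.006 toolx.ey 0.004
0.823 [-3.6  5.4  0. ]
0.853 [-3.4  5.5  0. ]
0.883 [-3.2  5.6  0. ]
0.913 [-3.1  5.7  0. ]
0.943 [-3.2  5.6  0. ]
0.973 [-3.   5.7  0. ]
1.003 [-2.9  5.8  0. ]
1.033 [-2.7  5.9  0. ]
```

>>> send_rows:
  motion:
    - {"hand": -1,"slide": [-3.9,5.2,0],"spin": 0}
    - {"hand": -1,"slide": [-3.6,5.3,0],"spin": 0}
    - {"hand": -1,"slide": [-3.4,5.4,0],"spin": 0}
    - {"hand": -1,"slide": [-3.2,5.5,0],"spin": 0}
    - {"hand": -1,"slide": [-2.8,5,0],"spin": 0}
    - {"hand": -1,"slide": [-2.4,4.5,0],"spin": 0}
    - {"hand": -1,"slide": [-1.9,4,0],"spin": 0}

```text
time: 19.2
tool_pos: [0.5738, 0.0485, 0.2229]
tool_rot: [-2.237, 1.564, 2.616]
contact_force: [-5.4, -1.2, 3.8]
opening: 0.0109
```

```bash
python3 -c "
from h import *
look('h3');plan(.02,r0=.217)"
```

```text
camera lid angle (np.int64(3751), np.float64(0.99)) 4778
t 19.25 pos [574.5  48.6 223.2] toolx [-0.004  0.003 -1.   ] jaw az 8.05 q [-0.05  0.42  1.33  0.    1.39 -0.19] F [-3.4 -0.9  3.4] T [-0.23  0.73 -0.05] op 11.0
hood th 1.006 r 218.8 (213.8) y off -0.0 toolx.ex -0.004 toolx.ey 0.004
1.026 [-1.4  4.2  0. ]
1.046 [-1.3  4.2  0. ]
1.066 [-1.2  4.2  0. ]
1.086 [-1.1  4.2  0. ]
1.106 [-1.5  4.1  0. ]
1.126 [-1.4  4.1  0. ]
1.146 [-1.3  4.1  0. ]
1.166 [-1.2  4.2  0. ]
```

View pics/h3.png

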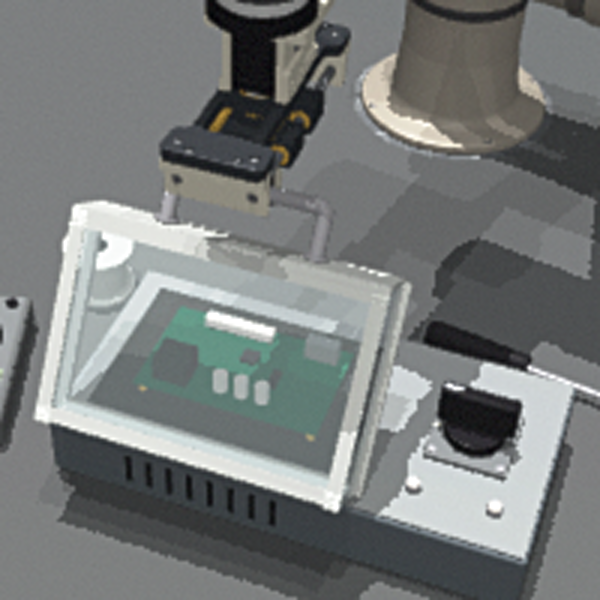

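>>> send_rows:
  motion:
    - {"hand": -1,"slide": [-1.5,3.2,0],"spin": 0}
    - {"hand": -1,"slide": [-1.8,4,0],"spin": 0}
    - {"hand": -1,"slide": [-1.6,4,0],"spin": 0}
    - {"hand": -1,"slide": [-1.5,4,0],"spin": 0}
    - {"hand": -1,"slide": [-1.4,4,0],"spin": 0}
    - {"hand": -1,"slide": [-1.3,4,0],"spin": 0}
    - {"hand": -1,"slide": [-1.2,3.5,0],"spin": 0}

```text
time: 19.95
tool_pos: [0.6036, 0.0525, 0.2347]
tool_rot: [-2.58, 1.567, 2.273]
contact_force: [-2.8, -1.9, 2.0]
opening: 0.0109
```

```bash
python3 -c "
from h import *
look('h4');plan(.02,r0=.217)"
```

```text
camera lid angle (np.int64(3711), np.float64(1.145)) 4871
t 20.0 pos [604.2  52.6 234.8] toolx [-0.002  0.003 -1.   ] jaw az 8.04 q [-0.04  0.47  1.22  0.    1.45 -0.18] F [-2.8 -0.1  2.7] T [-0.24  0.51 -0.06] op 11.1
hood th 1.153 r 219.2 (213.8) y off -0.2 toolx.ex -0.002 toolx.ey 0.004
1.173 [-0.7  4.4  0. ]
1.193 [-0.6  4.4  0. ]
1.213 [-0.5  4.4  0. ]
1.233 [-0.4  4.4  0. ]
1.253 [-0.9  4.3  0. ]
1.273 [-0.8  4.3  0. ]
1.28 [-0.3  1.5  0. ]
1.28 [0. 0. 0.]
```

>>> send_rows:
  motion:
    - {"hand": -1,"slide": [-1.2,4,0],"spin": 0}
    - {"hand": -1,"slide": [-1.1,4,0],"spin": 0}
    - {"hand": -1,"slide": [-1,4,0],"spin": 0}
    - {"hand": -1,"slide": [-0.8,3.5,0],"spin": 0}
    - {"hand": -1,"slide": [-0.6,3,0],"spin": 0}
    - {"hand": -1,"slide": [-0.4,2.2,0],"spin": 0}
    - {"hand": -1,"slide": [-0.2,1.2,0],"spin": 0}
    - {"hand": -1,"slide": [0,0,0],"spin": 0}

```text
time: 20.8
tool_pos: [0.6285, 0.0559, 0.2401]
tool_rot: [-2.9, 1.567, 1.953]
contact_force: [-2.0, -1.9, 2.0]
opening: 0.0107
```

```bash
python3 -c "
from h import *
look('h5');plan(.02,r0=.217)"
```

```text
camera lid angle (np.int64(3586), np.float64(1.2650000000000001)) 4802
t 20.85 pos [628.4  55.9 240.1] toolx [-0.001  0.003 -1.   ] jaw az 8.05 q [-0.03  0.52  1.13  0.    1.5  -0.18] F [-2.  -1.9  1.2] T [-0.25  0.44  0.01] op 10.7
hood th 1.267 r 218.7 (213.8) y off -0.1 toolx.ex -0.001 toolx.ey 0.003
1.28 [-0.   2.8  0. ]
1.28 [0.4 0.1 0. ]
1.28 [0.4 0.1 0. ]
1.28 [0.4 0.1 0. ]
1.28 [0. 0. 0.]
1.28 [0. 0. 0.]
1.28 [0. 0. 0.]
1.28 [0. 0. 0.]
```

View pics/h5.png

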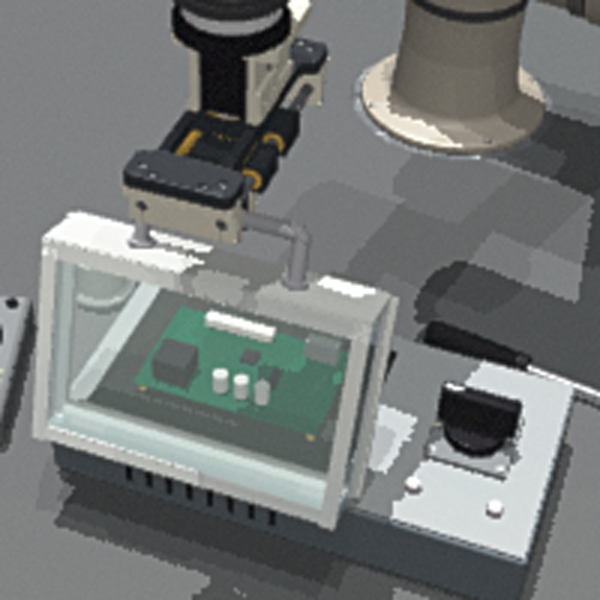

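```bash
python3 - <<'E'
from h import *
from cell import vision
def fit(w,t,tag):
    L=w-HIN; x=L@ex;y=L@ey;z=L[...,2]
    m=(abs(y)>.06)&(abs(y)<.13)&(x>-.25)&(x<.15)&(z>.0)&(z<.4)
    a=np.c_[-x[m],z[m]]
    for k in range(8):
        n=np.array([-np.sin(t),np.cos(t)]);u=np.array([np.cos(t),np.sin(t)])
        d=a@n; s=a@u
        if k==0: off=.055
        i=(abs(d-off)<(.006 if k<3 else .004))&(s>.01)&(s<.17)
        c=np.polyfit(s[i],d[i],1); t+=np.arctan(c[0]); off=c[1]
    print(tag,"theta",round(t,4),"offset",round(off,4),i.sum(),"std",d[i].std())
    # front panel: along s? 
fit(np.load("pics/scene_w.npy"),0,"shut scene"); fit(np.load("pics/top_w.npy"),0,"shut top")
st()
for n in ("scene","top"):
    p=vision.read_camera(n); fit(cloud(p),1.27,n)
cv2.imwrite("pics/top9.png",p["pixels"])
st()
E
```

```text
shut scene theta 0.0004 offset 0.0549 2357 std 0.0014369156738072988
shut top theta 0.0033 offset 0.0548 1984 std 0.001959763944051959
t 20.85 pos [628.4  55.9 240.1] toolx [-0.001  0.003 -1.   ] jaw az 8.05 q [-0.03  0.52  1.13  0.    1.5  -0.18] F [-2.  -1.9  1.2] T [-0.25  0.44  0.01] op 10.7
scene theta 1.2646 offset 0.0549 3537 std 0.0015127598503638837
top theta 1.2512 offset 0.0576 85 std 0.0014321310713449136
t 20.95 pos [628.3  55.9 240. ] toolx [-0.002  0.003 -1.   ] jaw az 8.05 q [-0.03  0.52  1.13  0.    1.5  -0.18] F [-1.2 -0.9  2.4] T [-0.27  0.42 -0.04] op 10.8
```

>>> send_rows:
  motion:
    - {"hand": -1,"slide": [-0.3,1.5,0],"spin": 0}
    - {"hand": -1,"slide": [-0.2,1.2,0],"spin": 0}
    - {"hand": -1,"slide": [-0.1,0.5,0],"spin": 0}
    - {"hand": -1,"slide": [0,0,0],"spin": 0}
    - {"hand": -1,"slide": [0,0,0],"spin": 0}

```text
time: 21.45
tool_pos: [0.6315, 0.0563, 0.2407]
tool_rot: [-2.814, 1.567, 2.038]
contact_force: [-1.9, 0.1, 2.3]
opening: 0.0107
```

```bash
python3 - <<'E'
from h import *
from cell import vision
def fit(w,t,tag):
    L=w-HIN; x=L@ex;y=L@ey;z=L[...,2]
    m=(abs(y)>.06)&(abs(y)<.13)&(x>-.25)&(x<.15)&(z>.0)&(z<.4)
    a=np.c_[-x[m],z[m]]; off=.055
    for k in range(8):
        n=np.array([-np.sin(t),np.cos(t)]);u=np.array([np.cos(t),np.sin(t)])
        d=a@n; s=a@u
        i=(abs(d-off)<(.006 if k<3 else .004))&(s>.01)&(s<.17)
        c=np.polyfit(s[i],d[i],1); t+=np.arctan(c[0]); off=c[1]
    print(tag,"theta",round(t,4),"offset",round(off,4))
for k in range(3):
    hood(); p=vision.read_camera("scene"); fit(cloud(p),1.27,"scene")
w=cloud(p);L=w-np.r_[C,0]; lx=L@ex+.005; ly=L@ey-.132; z=w[...,2]
m=(abs(z-.121)<.006)&(abs(lx)<.04)&(abs(ly)<.04)&(p["pixels"].mean(-1)<60)
a=np.c_[lx[m],ly[m]]; print(cv2.minAreaRect((a*1000).astype(np.float32)))
cv2.imwrite("pics/fin.png",p["pixels"]); q=vision.read_camera("top"); cv2.imwrite("pics/fint.png",q["pixels"])
E
```

```text
t 21.45 pos [631.5  56.3 240.7] toolx [-0.002  0.003 -1.   ] jaw az 8.03 q [-0.03  0.53  1.11  0.    1.5  -0.17] F [-1.9  0.1  2.3] T [-0.31  0.51 -0.01] op 10.7
hood th 1.282 r 218.8 (213.8) y off -0.2 toolx.ex -0.001 toolx.ey 0.003
scene theta 1.2799 offset 0.0547
t 21.5 pos [631.5  56.3 240.7] toolx [-0.002  0.003 -1.   ] jaw az 8.04 q [-0.03  0.53  1.11  0.    1.5  -0.17] F [-1.  -1.3  1. ] T [-0.24  0.49 -0.01] op 10.4
hood th 1.282 r 218.8 (213.8) y off -0.2 toolx.ex -0.001 toolx.ey 0.003
scene theta 1.2801 offset 0.0547
t 21.55 pos [631.4  56.3 240.7] toolx [-0.002  0.003 -1.   ] jaw az 8.03 q [-0.03  0.53  1.11  0.    1.5  -0.17] F [-2.7 -1.5  1.6] T [-0.19  0.45 -0.06] op 10.8
hood th 1.282 r 218.8 (213.8) y off -0.2 toolx.ex -0.001 toolx.ey 0.003
scene theta 1.2795 offset 0.0548
((0.895747184753418, -0.8827705383300781), (12.251116752624512, 61.868099212646484), 0.5723127722740173)
```

View pics/fin.png

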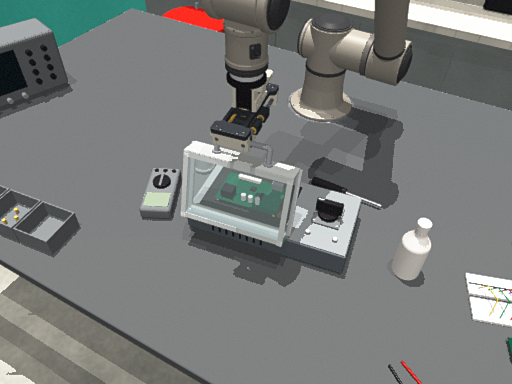

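View pics/fint.png

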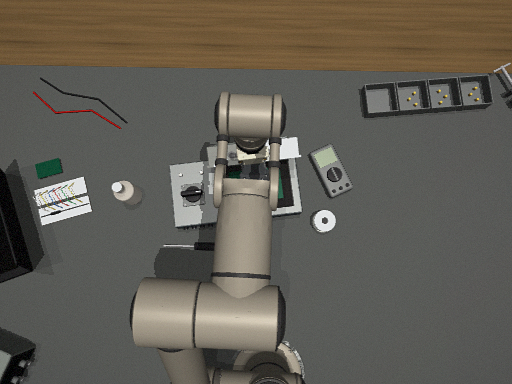

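```bash
python3 - <<'E'
from cell import job
print(job.hand_in())
E
```

```text
the job is handed in; nothing more can be done
None
```

The isolator is off and the hood is up at its balance point, with the gripper still holding the bar. I handed the job in at about 21.6 s.

- **Isolator:** I turned it a quarter turn counter-clockwise and released it at its off detent before touching the hood. The camera measured the bar at 90.2° after release and about 90.6° at the end.
- **Hood:** I raised it by its bar in about 5.6 s, slowing down near the top. The final angle was 1.280 rad by the camera and 1.282 rad from the arm's position, against 1.28 wanted. It stayed steady over three readings, with only a few newtons on the wrist.
- **Bystanders:** In the final pictures, the multimeter, bottle, reel and screwdriver all appear where they started.

Three checks disagreed:

- **Tool height:** The fingertips sat about 29.5 mm higher than the reported tool position. My first grip therefore closed just above the isolator handle, and I turned the shut fingers about 45° there without moving it. I measured the offset from the depth image and corrected for it.
- **Bar position in the pads:** The arm's radius about the hinge read about 5 mm too large by the end. The bar probably slid a few millimetres along the pads while staying gripped.
- **Gripper opening:** It read about 10.7 mm on the 12 mm bar, and I did not find out why.

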